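# Put the setup block away in the cabinet's pull-out tray

## Robot

A 7-joint arm with a two-finger parallel gripper is mounted at the origin on a cart in front of the work surface, level with it; the furniture and walls round the work are solid. World frame = base frame: x ahead of the robot, y to its left, z up, the work surface at z = 0. Lengths are in m, angles in rad, forces in N, time in s.
With the tool pointing down it reaches from about 0.4 to 0.85 m from the base axis. Payload 10.4 kg.
Tool frame: the origin (TCP) lies midway between the tips of the shut fingers; the grasp point (between the pads) lies 19 mm behind it; z points along the fingers, x is the direction in which the jaws open and shut, and the axes are right-handed (so a half turn about z gives the same grasp; the last joint's range is limited). The gripper opens to 85 mm and grips with 20 to 120 N. Pads are 22 mm wide; open, the fingers measure 114 mm over their backs; the gripper's body (76 mm by 85 mm) begins 54 mm behind the grasp point. The pads swing forward as they close: fully open they stand 13 mm farther back than shut.
Start: joints at [0.738, 0.332, -0.065, 1.46, 0.022, 1.35, -0.088], TCP at [0.453, -0.431, 0.231] pointing down, gripper open.
Joint ranges: [-2.6, 2.6], [-0.5, 2.12], [-1.47, 1.34], [0.16, 2.42], [-1.27, 4.41], [0.06, 2.06], [-2.6, 2.6]. Speed limits (rad/s): [2.22, 2.22, 2.79, 2.79, 3.14, 3.14, 3.14].

## Interface

Orientations are given as a unit quaternion [x, y, z, w].
In Python, from workcell import telemetry, eyes, order gives the robot as it stands.
- The arm moves only by the tool servo_tool, never from a script. Its argument "deltas" is a list of rows, each a list of 3 entries, a list of its own where there are three numbers: the shift along the tool's x, y, z in cm, then the turn about the tool's z in rad, then the finger opening in cm, from 0 to 8.54. A call has 1 to 12 rows; each row shifts and turns the pose as measured when the row begins, along the tool's axes as they then stand; what a row does not reach is not made up. A row lasts 1/12 s, in which the tool goes at most 41.7 mm and 7.16 degrees, less where a joint would pass 70% of its speed; a pose out of reach is approached as far as the arm can. A call is refused whole if a number of a shift passes 4.17 or a number of a turn 0.125, either way. A call with a gripper value outside its range is refused whole. The fingers move at their own pace and stop on an object; "force" is the grip in N (left out, the last holds). Time passes only in rows, so rows that do not move let the fingers close. It gives the time, the measured TCP pose, the force and the opening at its end, in the units of the state.
- telemetry.get_obs(): the state, without advancing time (a new reading comes with each control period).
- eyes.camera(name): name is "side" or "top"; returns (picture, depth): 480x640x3 uint8, blue, green, red; 480x640 float32, m along the optical axis (not along the pixel's ray), 0 where there is no reading.
- eyes.calibration(name): a dict with "fx", "fy", "cx", "cy" (pixels), "distortion" ([k1, k2, p1, p2, k3] as OpenCV has them; the pictures are not rectified), "rvec" (rotation vector, rad) and "tvec" (3), from world to camera coordinates, as OpenCV has them. Camera axes: x right, y down, z forward; pixel columns grow to the right and rows downward; lengths in m; the calibration is good to about 2 mm. A picture is of the moment at which its call begins. calibration takes no time and is no camera call.
- order.hand_in(): hands the job in, once; it reports no verdict.
The state is a dict: "clock": time; "joint_pos": joint angles; "joint_velocities": joint speeds; "tau": joint torques, N m; "position": TCP position; "ee_rot": TCP orientation; "ft_force": force on the tool from outside, world axes, zero at the start; "torque": the same for the moment, N m; "grip_width": opening from 0.0 (shut) to 1.0 (fully open).
Only numpy, scipy, OpenCV 4.12 (cv2) and the standard library are available. Lean on these libraries where they do the work, as an engineer would, in place of code of your own. Each camera call takes 0.05 s, during which the arm holds its last target. There are 200 camera calls.

## Task

Pull the bottom tray of the gauge cabinet out to its stop, stand the steel setup block gently, upright and lengthwise, in the empty lane of the tray (it has to go in partly under the cabinet's front, so lean the tool back), let go of it, and push the tray fully shut again. Leave the two things already in the tray lying in their lanes and do not disturb the other things on the plate.

Things in the scene. Friction and masses are not known exactly. Their poses are not given: they have to be found in the camera images.
- gauge_cabinet: fixed grey cabinet, 130 deep (x) x 224 wide (y) x 215 high; origin: centre of its underside. Its front faces the robot's right. Front looks to its -x, face at x = -65 mm. Bottom of the front: a bay 208 mm wide with the pull-out tray. From 125 to 215 mm over the plate the front is a closed upright face (fixed drawer fronts). Bay side cheeks 8 mm thick at y = +-108 mm, full depth.
- tray (a joint): how far the pull-out tray stands out of the cabinet, m: 0 shut (its front panel flush with the cabinet's face), 0.068 at its stop. It slides along the cabinet's -x, with about 1.5 N of friction, and stays where it is left.
- tray_mid (a point): middle of the tray floor's top (15 mm over the plate), moves with the tray, axes as cabinet. Inside 105 (x) x 192 (y) mm. Front panel x -62.5 to -52.5, 21 mm over the floor; other walls 23 mm. Dividers along x at y = +-33 mm, 6 thick, 10 high: three lanes 60 wide, centres y = -66, 0, 66. At the stop only the front 58 mm is out from under the face, whose lower edge is 110 mm over the floor.
- tray_pull (a point): top of the tray's pull, moves with the tray: a dark upright fin in the middle of the front panel, 10 mm thick (y), standing 38 mm out of the panel along -x, from 12 to 46 mm over the plate. The point is in its top edge, 24 mm in front of the panel; axes as the cabinet's.
- vacant_lane (a point): middle of the floor of the one empty lane, as it stands when the tray is shut (fixed to the cabinet, does not move with the tray); axes as the cabinet's. Any of the three lanes may be the empty one.
- setup_block_mid (a point): centre of the setup block: a loose solid bright steel block with six holes through its broad sides, 26 (local x) x 75 (local y) x 51 mm (local z, up), about 0.5 kg, standing on the plate right of the cabinet, its length (y) pointing roughly at it.
- v_block: loose steel V-block, 48 x 43 x 36 mm, standing in one lane of the tray; origin at the centre of its underside
- feeler_gauge: loose folded steel feeler gauge, 34 x 95 x 10 mm, lying lengthwise in another lane of the tray; origin at the centre of its underside, its length is y
- flange_part: bystander: round steel flange with hub, 70 mm across, 31 mm high, on the plate left of the cabinet, behind it; origin at the centre of its underside
- stylus_box: bystander: flat black box with a clear lid, 60 x 90 x 22 mm, on the plate beyond the setup block; origin at the centre of its underside
There are look-alikes about, which are no part of the job. What is shaped like the part that bears setup_block_mid but red is not meant. Leave any yellow look-alike of the v_block alone.

How it is judged:
On the way, in this order (a step that is already met when the one before it is completed fails the run):
1. the tray is pulled out to its stop (at least 62 mm) (value of joint tray above 0.062 m), for 0.2 s.
2. the setup block stands upright and lengthwise on the floor of the empty lane of the pulled-out tray, and the fingers do not touch it (value of joint tray above 0.05 m and y of setup_block_mid in the frame of vacant_lane between -0.018 and 0.018 m and x of setup_block_mid in the frame of tray_mid between -0.02 and 0.02 m and z of setup_block_mid in the frame of tray_mid between 0.022 and 0.03 m and angle between setup_block_mid's own z axis and vertical below 0.15 rad and angle between the y axis of setup_block_mid and the x axis of gauge_cabinet, either way round below 0.35 rad and contact force between the fingers and setup_block below 0.1 N), for 0.2 s.
At the end, for the whole second after the job is handed in: The tray is shut (within 5 mm); the setup block stands upright and at rest on the floor of the lane that was empty, within 18 mm of its centre line and within 20 deg of lengthwise, between the tray's front and back walls; the V-block and feeler gauge lie flat, within 45 mm of where they began (value of joint tray below 0.005 m and y of setup_block_mid in the frame of vacant_lane between -0.018 and 0.018 m and x of setup_block_mid in the frame of tray_mid between -0.02 and 0.02 m and z of setup_block_mid in the frame of tray_mid between 0.022 and 0.03 m and angle between each of setup_block_mid, v_block, feeler_gauge's own z axis and vertical below 0.15 rad and angle between the y axis of setup_block_mid and the x axis of gauge_cabinet, either way round below 0.35 rad and linear speed of setup_block below 0.02 m/s and distance of each of v_block, feeler_gauge from where it was at the start of the episode below 0.045 m); the robot touches nothing.
It fails at once if a bystander (flange, flat black box) is moved by more than 20 mm (distance of any of flange_part, stylus_box from where it was at the start of the episode above 0.02 m).
It fails at once if the V-block or the feeler gauge is tipped or lifted out of the tray (angle between any of v_block, feeler_gauge's own z axis and vertical above 0.5 rad or height (world z) of any of v_block, feeler_gauge above 0.05 m).
It fails at once if the setup block is dropped or flung (faster than 0.2 m/s with the fingers off it) (contact force between the fingers and setup_block below 0.1 N and linear speed of setup_block above 0.2 m/s).
It also fails if it takes over 51 s, if anything falls off the work surface, if the arm or the gripper's body presses on something with over 40 N, if the wrist force passes 120 N, or if a joint passes its speed limit or range.

## Working session

There is one attempt and no reset: what is moved stays moved. The work goes in short steps, Python scripts to look and compute and a tool call to move; the robot and the scene stay as the last step left them, time stands still between calls to the robot, and variables do not carry over. Pictures are saved under pics/ and viewed, about 8 in all and at most 12, crops included, and the job is handed in when it is done.

Besides the shell and the picture viewer there is one more tool, called after ">>>" in YAML: its name, and indented under it one key for each argument. servo_tool: Moves the arm, as the interface text tells. Its arguments: {"type":"object","properties":{"deltas":{"type":"array"},"force":{"type":"number"}},"required":["deltas"]}

```bash
mkdir -p pics; ls
python3 - <<'E'
from workcell import telemetry, eyes
import cv2,numpy as np
print(telemetry.get_obs())
for n in("side","top"):
    p,d=eyes.camera(n);cv2.imwrite(f"pics/{n}0.png",p);np.save(f"pics/{n}0.npy",d);print(n,eyes.calibration(n))
E
```

```text
pics
{'clock': 0.0, 'joint_pos': array([ 0.73840018,  0.33290938, -0.06469097,  1.46098181,  0.02158441,
        1.34988851, -0.08847079]), 'joint_velocities': array([-1.45438056e-04, -6.13466246e-04,  5.30984408e-04, -4.08943038e-05,
        1.78036534e-04, -1.08770180e-03,  2.36364994e-04]), 'tau': array([ 1.76125859e-04, -6.25447655e+01,  4.95343585e-02, -3.91603267e+01,
        1.62451167e-02,  9.88420128e-03,  8.02585987e-06]), 'position': array([ 0.45230356, -0.43076343,  0.23047315]), 'ee_rot': array([ 9.28486026e-01, -3.71366588e-01, -7.02891967e-04, -2.50301138e-04]), 'ft_force': array([-0.46679174,  0.28577809,  0.3477655 ]), 'torque': array([ 0.05021783, -0.0068129 , -0.0416874 ]), 'grip_width': 0.997780731309649}
side {'fx': 572.0171855151328, 'fy': 572.0171855151328, 'cx': 318.70463564256784, 'cy': 239.339194062501, 'distortion': array([-0.0378559,  0.       ,  0.       ,  0.       ,  0.       ]), 'rvec': array([ 2.01645146,  0.81432183, -0.41776002]), 'tvec': array([-0.32832996, -0.14515416,  1.60105191])}
top {'fx': 446.4614548331574, 'fy': 446.4614548331574, 'cx': 319.5551085698259, 'cy': 235.1811085325091, 'distortion': array([0.03753377, 0.        , 0.        , 0.        , 0.        ]), 'rvec': array([ 1.431002  , -2.26187157,  0.78145692]), 'tvec': array([0.17098837, 0.39565316, 0.61794343])}
```

View pics/side0.png

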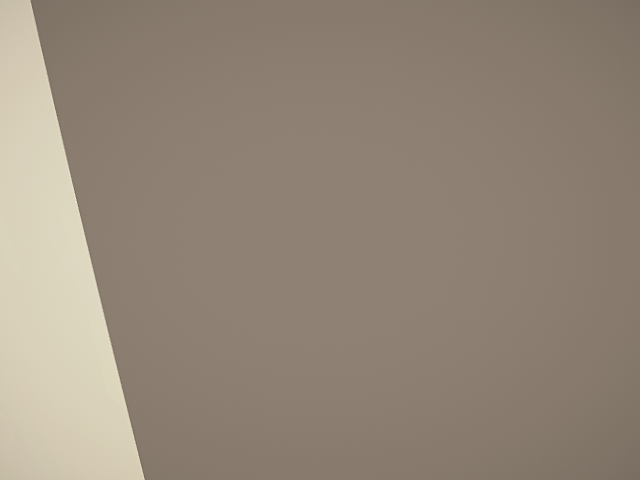

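View pics/top0.png

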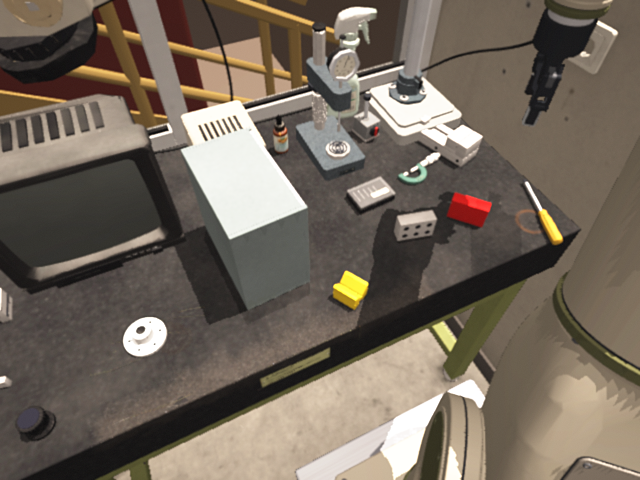

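The side view shows only a plain surface, so it tells me nothing. In the top view the cabinet's top is around (245,180), the setup block at (415,225), the red look-alike at (470,208), the yellow V-block at (350,290), the flat box at (371,193) and the flange at (145,337). Next I'll measure these.

```bash
cat > h.py <<'E'
import numpy as np,cv2
from workcell import eyes
def cal(n):
    c=eyes.calibration(n);K=np.array([[c['fx'],0,c['cx']],[0,c['fy'],c['cy']],[0,0,1]])
    return K,c['distortion'],cv2.Rodrigues(c['rvec'])[0],c['tvec'],c['rvec']
def cloud(n,d):
    K,D,R,t,_=cal(n);v,u=np.mgrid[0:480,0:640]
    q=cv2.undistortPoints(np.stack([u,v],-1).reshape(-1,1,2).astype(float),K,D).reshape(480,640,2)
    P=np.dstack([q*d[...,None],d[...,None]])
    return (P-t)@R
def proj(n,X):
    K,D,R,t,r=cal(n);return cv2.projectPoints(np.atleast_2d(np.array(X,float)),r,t,K,D)[0].reshape(-1,2)
E
python3 - <<'E'
from h import *
for n in("side","top"):
    K,D,R,t,_=cal(n);print(n,"cam at",-R.T@t,"axis",R[2])
d=np.load("pics/top0.npy");C=cloud("top",d)
print(proj("top",[[.5,0,0],[.6,0,0],[.5,.1,0],[.5,-.4,0]]).round())
for nm,(u,v) in dict(cabtop=(245,180),c1=(185,150),c2=(232,236),c3=(306,207),front=(270,260),block=(415,217),box=(371,193),fl=(145,340),red=(470,208),yel=(350,290),tab=(400,280)).items(): print(nm,C[v,u].round(4))
ds=np.load("pics/side0.npy");print(ds[240,320],ds[240,30],cloud("side",ds)[240,320],cloud("side",ds)[240,30])
# cabinet top
Z=C[...,2];m=(abs(Z-.215)<.006);m[:, :180]=0;m[:,312:]=0;m[:120]=0;m[250:]=0
p=C[m][:,:2].astype(np.float32);r=cv2.minAreaRect(p*1000);print("cab top",m.sum(),r,np.median(Z[m]))
# setup block top
for nm,(a,b,c,e,lo,hi) in dict(block=(385,445,200,250,.044,.056),box=(340,400,170,215,.016,.028)).items():
    m=(Z>lo)&(Z<hi);w=np.zeros_like(m);w[c:e,a:b]=1;m&=w
    r=cv2.minAreaRect(C[m][:,:2].astype(np.float32)*1000);print(nm,m.sum(),r,np.median(Z[m]),C[m].mean(0))
E
```

```text
side cam at [ 1.20551076 -0.81871197  0.75411671] axis [-0.5690338   0.61739445 -0.5431617 ]
top cam at [0.0083102  0.183702   0.73062784] axis [ 0.55947459 -0.26308405 -0.78598662]
[[298. 255.]
 [279. 221.]
 [251. 273.]
 [462. 193.]]
cabtop [0.5301 0.0719 0.2154]
c1 [0.6413 0.1406 0.2166]
c2 [0.4288 0.1277 0.2152]
c3 [0.4342 0.0064 0.2153]
front [0.429  0.0769 0.1226]
block [ 0.451  -0.2346  0.0527]
box [ 0.5701 -0.2046  0.0223]
fl [0.4379 0.3112 0.0178]
red [ 0.4276 -0.3524  0.0462]
yel [ 0.3737 -0.0498  0.0201]
tab [ 0.3613 -0.1526  0.0027]
0.07982019 0.36867648 [ 1.16025722 -0.76934268  0.71068752] [ 0.85932753 -0.72030835  0.54988164]
cab top 7987 ((540.7437133789062, 75.96402740478516), (227.48910522460938, 130.58326721191406), 3.664689540863037) 0.21591570429501802
block 453 ((448.8961486816406, -236.50592041015625), (75.76469421386719, 27.529157638549805), 76.39845275878906) 0.051241243811095905 [ 0.44747733 -0.2346886   0.05075871]
box 913 ((603.4327392578125, -203.11082458496094), (122.06327056884766, 90.5889892578125), 3.870584011077881) 0.022604336260767403 [ 0.57452121 -0.20249979  0.02240948]
```

Run:
```python
from h import *
from scipy.spatial.transform import Rotation as Ro
C=cloud("top",np.load("pics/top0.npy"))
R=Ro.from_quat([.928486,-.371367,-.0007,-.00025]).as_matrix();T=np.array([.4523,-.4308,.2305])
L=((C-T)@R)[0:135,500:640].reshape(-1,3)*1000
m=(abs(L[:,0])<90)&(abs(L[:,1])<90)&(L[:,2]<10)&(L[:,2]>-300);L=L[m]
for z in range(-250,10,10):
    s=L[(L[:,2]>=z)&(L[:,2]<z+10)]
    if len(s)>3: print(z,len(s),"x",np.percentile(s[:,0],[1,99]).round(),"y",np.percentile(s[:,1],[1,99]).round())
img=cv2.imread("pics/top0.png")[0:140,480:640];cv2.imwrite("pics/g.png",cv2.resize(img,None,fx=4,fy=4))
# cabinet top edges refined: line fits
m=np.zeros((480,640),bool);Z=C[...,2];m=(abs(Z-.215)<.01);m[:, :180]=0;m[:,312:]=0;m[:120]=0;m[250:]=0
p=C[m][:,:2];a=np.radians(3.66);ex=np.array([np.cos(a),np.sin(a)]);ey=np.array([-np.sin(a),np.cos(a)])
q=(p-[.5407,.076])@np.stack([ex,ey],1)*1000
for x in range(-100,110,25):
    s=q[abs(q[:,0]-x)<8];print(x,s[:,1].min().round(1),s[:,1].max().round(1))
for y in range(-50,60,25):
    s=q[abs(q[:,1]-y)<8];print(y,s[:,0].min().round(1),s[:,0].max().round(1))
```

```text
-220 134 x [-44. -26.] y [-16.  33.]
-210 389 x [-45. -18.] y [-32.  39.]
-200 526 x [-44. -10.] y [-42.  40.]
-190 164 x [-40. -11.] y [-32.  26.]
-180 557 x [-39.   9.] y [-37.  35.]
-170 392 x [-39.  -4.] y [-37.  34.]
-160 382 x [-39.  -2.] y [-37.  33.]
-150 370 x [-40.  -2.] y [-38.  35.]
-140 329 x [-40.  -4.] y [-37.  34.]
-130 121 x [-40. -25.] y [-16.  15.]
-120 331 x [-71.  -9.] y [-13.  12.]
-110 287 x [-72.  13.] y [-20.  19.]
-100 195 x [-73.  16.] y [-20.  16.]
-90 148 x [-74.  33.] y [-17.  11.]
-80 149 x [-76.  53.] y [-17.  12.]
-70 154 x [-76.  69.] y [-14.  12.]
-60 28 x [-57.  52.] y [-14.   2.]
-50 97 x [-58.  45.] y [-12.  11.]
-40 103 x [-57.  47.] y [-11.  11.]
-30 109 x [-58.  47.] y [-12.  10.]
-20 48 x [-51.  47.] y [-11.  10.]
-100 -64.4 65.3
-75 -63.7 65.2
-50 -64.2 65.2
-25 -64.4 65.1
0 -64.7 65.1
25 -63.9 64.8
50 -64.5 64.1
75 -64.9 65.1
100 -65.3 65.6
-50 -112.9 113.4
-25 -113.1 113.4
0 -113.7 112.6
25 -113.7 111.7
50 -113.3 112.2
```

View pics/g.png

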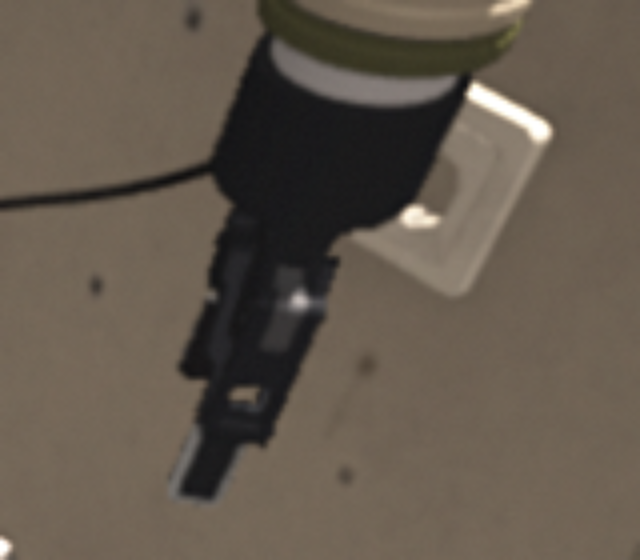

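The gripper seen in depth is slim: about ±20 mm out to 130 mm behind the TCP, then a round body of 38 mm radius, then a wrist of about 45 mm radius from 190 mm. Moves can't tilt the tool, so I'll keep it vertical and grip far enough forward to clear the face: the outer end of the fin, then the outer end of the block.

>>> servo_tool:
  deltas:
    - [[0,0,0],-0.118,4]
    - [[0,0,0],-0.118,4]
    - [[0,0,0],-0.118,4]
    - [[0,0,0],-0.118,4]
    - [[0,0,0],-0.118,4]
    - [[0,0,0],-0.118,4]
    - [[0,0,0],-0.118,4]
  force: 60

```text
clock: 0.68
position: [0.4512, -0.4295, 0.227]
ee_rot: [0.999, 0.049, -0.003, -0.003]
ft_force: [-0.3, 0.0, 0.4]
grip_width: 0.466
```

```bash
cat >> h.py <<'E'
from scipy.spatial.transform import Rotation as Ro
from workcell import telemetry
CAB=np.array([.5407,.0760]);YAW=np.radians(3.66)
N=np.array([np.sin(YAW),-np.cos(YAW)]);EY=np.array([np.cos(YAW),np.sin(YAW)]) # out of face; along -cab y (world +x)
def at(out,lat,z): # out mm from cab centre along front normal, lat mm along EY
    return np.r_[CAB+N*out/1e3+EY*lat/1e3,z]
def go(T,yaw=None):
    o=telemetry.get_obs();R=Ro.from_quat(o['ee_rot']).as_matrix()
    y=np.degrees(np.arctan2(R[1,0],R[0,0]))
    print("t %.2f"%o['clock'],"tcp",o['position'].round(4),"yaw %.2f"%y,"tilt",np.degrees(R[:2,2]).round(2),"F",o['ft_force'].round(1),"w %.3f"%o['grip_width'])
    print("tool delta cm",(R.T@(np.array(T)-o['position'])*100).round(2), "" if yaw is None else "turn %.3f"%-np.radians(yaw-y))
    l=(o['position'][:2]-CAB)*1e3;print("cab out %.1f lat %.1f"%(l@N,l@EY))
E
python3 -c "
from h import *
go(at(140,0,.23),3.66)"
```

```text
t 0.68 tcp [ 0.4512 -0.4295  0.227 ] yaw 5.64 tilt [-0.35  0.29] F [-0.3  0.   0.4] w 0.466
tool delta cm [ 13.39 -35.44  -0.18] turn 0.035
cab out 498.8 lat -121.6
```

>>> servo_tool:
  deltas:
    - [[1.3,-3.5,0],0.03,4]
    - [[1.3,-3.5,0],0,4]
    - [[1.3,-3.5,0],0,4]
    - [[1.3,-3.5,0],0,4]
    - [[1.3,-3.5,0],0,4]
    - [[1.3,-3.5,0],0,4]
    - [[1.3,-3.5,0],0,4]
    - [[1.3,-3.5,0],0,4]
    - [[1.3,-3.5,0],0,4]
    - [[1.3,-3.0,0],0,4]
    - [[0,0,0],0,4]

```text
clock: 1.6
position: [0.5513, -0.0616, 0.2224]
ee_rot: [0.999, 0.038, -0.007, -0.004]
ft_force: [0.3, 1.2, -0.2]
grip_width: 0.469
```

```bash
python3 -c "
from h import *
go(at(110,0,.15),3.66)"
```

```text
t 1.60 tcp [ 0.5513 -0.0616  0.2224] yaw 4.32 tilt [-0.81  0.4 ] F [ 0.3  1.2 -0.2] w 0.469
tool delta cm [-0.05 -2.75  7.27] turn 0.011
cab out 138.0 lat 1.8
```

>>> servo_tool:
  deltas:
    - [[0,-0.6,3.2],0.01,4]
    - [[0,-0.6,3.2],0,4]
    - [[0,-0.6,3.2],0,4]
    - [[0,-0.6,3],0,4]
    - [[0,0,2],0,4]
    - [[0,0,0],0,4]

```text
clock: 2.1
position: [0.5483, -0.0324, 0.0717]
ee_rot: [0.999, 0.036, -0.005, -0.004]
ft_force: [0.2, -0.3, -0.2]
grip_width: 0.469
```

```bash
python3 -c "
from h import *
go(at(108,0,.03),3.66)"
```

```text
t 2.10 tcp [ 0.5483 -0.0324  0.0717] yaw 4.11 tilt [-0.64  0.42] F [ 0.2 -0.3 -0.2] w 0.469
tool delta cm [-0.02 -0.03  4.17] turn 0.008
cab out 108.7 lat 0.7
```

>>> servo_tool:
  deltas:
    - [[0,0,2],0.008,4]
    - [[0,0,2],0,4]
    - [[0,0,0],0,4]
    - [[0,0,0],0,0]
    - [[0,0,0],0,0]
    - [[0,0,0],0,0]
    - [[0,0,0],0,0]
  force: 100

```text
clock: 2.68
position: [0.5479, -0.0336, 0.0353]
ee_rot: [0.999, 0.031, -0.006, -0.004]
ft_force: [7.5, 2.1, -22.9]
grip_width: 0.048
```

```bash
python3 -c "
from h import *
go(at(178,0,.03),3.66)"
```

```text
t 2.68 tcp [ 0.5479 -0.0336  0.0353] yaw 3.57 tilt [-0.74  0.4 ] F [  7.5   2.1 -22.9] w 0.048
tool delta cm [-0.    6.82  0.47] turn -0.001
cab out 109.8 lat 0.2
```

Run:
```python
from h import *
p,d=eyes.camera("top");np.save("pics/t1.npy",d)
print(proj("top",[at(103,0,.046),at(65,0,.046)]))
cv2.imwrite("pics/t1.png",cv2.resize(p[100:320,180:420],None,fx=2.5,fy=2.5))
go(at(178,0,.03),3.66)
```

```text
[[300.1193767  220.03147555]
 [283.06851837 227.16812122]]
t 2.73 tcp [ 0.548  -0.0336  0.0351] yaw 3.57 tilt [-0.73  0.4 ] F [ 1.6  0.2 -8.6] w 0.047
tool delta cm [-0.01  6.82  0.46] turn -0.002
cab out 109.8 lat 0.2
```

View pics/t1.png

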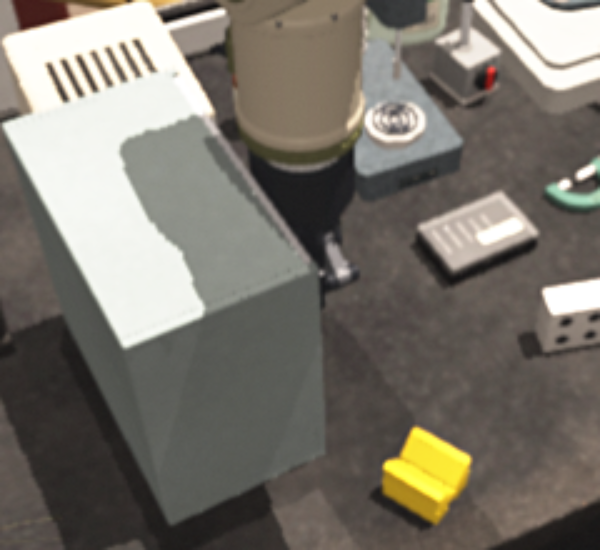

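>>> servo_tool:
  deltas:
    - [[0,0,0],0,3]
    - [[0,0,0],0,3]
    - [[0,0,0],0,3]
    - [[0,-0.3,0.2],0,3]
    - [[0,-0.25,0.2],0,3]
    - [[0,-0.1,0.1],0,3]
    - [[0,0,0],0,3]

```text
clock: 3.32
position: [0.5512, -0.0269, 0.0346]
ee_rot: [1.0, 0.031, -0.002, -0.003]
ft_force: [-0.9, -0.0, 0.4]
grip_width: 0.348
```

```bash
python3 -c "
from h import *
go(at(105,0,.03),3.66)"
```

```text
t 3.32 tcp [ 0.5512 -0.0269  0.0346] yaw 3.54 tilt [-0.26  0.33] F [-0.9 -0.   0.4] w 0.348
tool delta cm [-0.39  0.17  0.46] turn -0.002
cab out 103.3 lat 3.9
```

>>> servo_tool:
  deltas:
    - [[-0.4,0.1,0.5],0,3]
    - [[0,0,0],0,3]
    - [[0,0,0],0,0]
    - [[0,0,0],0,0]
    - [[0,0,0],0,0]
    - [[0,0,0],0,0]

```text
clock: 3.82
position: [0.5476, -0.0279, 0.0293]
ee_rot: [1.0, 0.031, -0.001, -0.003]
ft_force: [1.0, 0.5, -0.4]
grip_width: 0.078
```

```bash
python3 -c "
from h import *
go(at(175,0,.03),3.66)"
```

```text
t 3.82 tcp [ 0.5476 -0.0279  0.0293] yaw 3.56 tilt [-0.16  0.35] F [ 1.   0.5 -0.4] w 0.078
tool delta cm [-0.02  7.08 -0.12] turn -0.002
cab out 104.2 lat 0.3
```

>>> servo_tool:
  deltas:
    - [[0,0.8,0],0,0]
    - [[0,0.8,0],0,0]
    - [[0,0.8,0],0,0]
    - [[0,0.8,0],0,0]
    - [[0,0.8,0],0,0]
    - [[0,0.8,0],0,0]

```text
clock: 4.32
position: [0.5508, -0.0776, 0.0292]
ee_rot: [0.999, 0.033, -0.001, -0.004]
ft_force: [-0.0, 1.9, 1.8]
grip_width: 0.085
```

```bash
python3 -c "
from h import *
go(at(173,0,.03),3.66)"
```

```text
t 4.32 tcp [ 0.5508 -0.0776  0.0292] yaw 3.73 tilt [-0.18  0.46] F [-0.   1.9  1.8] w 0.085
tool delta cm [-0.03  1.91 -0.09] turn 0.001
cab out 153.9 lat 0.3
```

>>> servo_tool:
  deltas:
    - [[0,0.7,0],0,0]
    - [[0,0.6,0],0,0]
    - [[0,0.5,0],0,0]
    - [[0,0.3,0],0,0]
    - [[0,0.3,0],0,0]
    - [[0,0,0],0,0]
    - [[0,0,0],0,0]

```text
clock: 4.9
position: [0.5519, -0.0949, 0.0292]
ee_rot: [0.999, 0.035, -0.003, -0.011]
ft_force: [0.1, 2.7, 1.1]
grip_width: 0.082
```

```bash
python3 -c "
from h import *
go(at(173,0,.03),3.66)"
```

```text
t 4.90 tcp [ 0.5519 -0.0949  0.0292] yaw 4.01 tilt [-0.35  1.24] F [0.1 2.7 1.1] w 0.082
tool delta cm [-0.03  0.17 -0.08] turn 0.006
cab out 171.3 lat 0.3
```

>>> servo_tool:
  deltas:
    - [[0,0,0],0,4]
    - [[0,0,0],0,4]
    - [[0,0,-1],0,6]
    - [[0,0,-3],0,6]
    - [[0,0,-4],0,6]
    - [[0,0,-4],0,6]
    - [[-1,3,-3],0,6]
    - [[-1.3,3.5,0],0,6]
    - [[-1.3,3.5,0],0.1,6]
    - [[-1.3,3.0,0],0.1,6]
    - [[-1,2,0],0.1,6]
    - [[0,0,0],0,6]

```text
clock: 5.9
position: [0.4948, -0.2569, 0.1893]
ee_rot: [0.993, -0.121, -0.002, -0.007]
ft_force: [-0.2, -0.6, -0.3]
grip_width: 0.703
```

Run:
```python
from h import *
p,d=eyes.camera("top");np.save("pics/t2.npy",d);cv2.imwrite("pics/t2full.png",p)
c=cv2.resize(p[150:270,230:390],None,fx=5,fy=5)
for X in [at(o,l,.025) for o in(80,100,120) for l in(-66,0,66)]:
    u=(proj("top",[X])[0]-[230,150])*5;cv2.circle(c,tuple(u.astype(int).tolist()),3,(0,255,0),1)
cv2.imwrite("pics/t2.png",c)
go([.44,-.2601,.15],-13.6)
```

```text
t 5.95 tcp [ 0.4959 -0.2552  0.1894] yaw -13.59 tilt [-0.09  0.83] F [ 0.4 -0.3  0.5] w 0.702
tool delta cm [-5.3   1.85  3.94] turn 0.000
cab out 327.7 lat -65.8
```

View pics/t2.png

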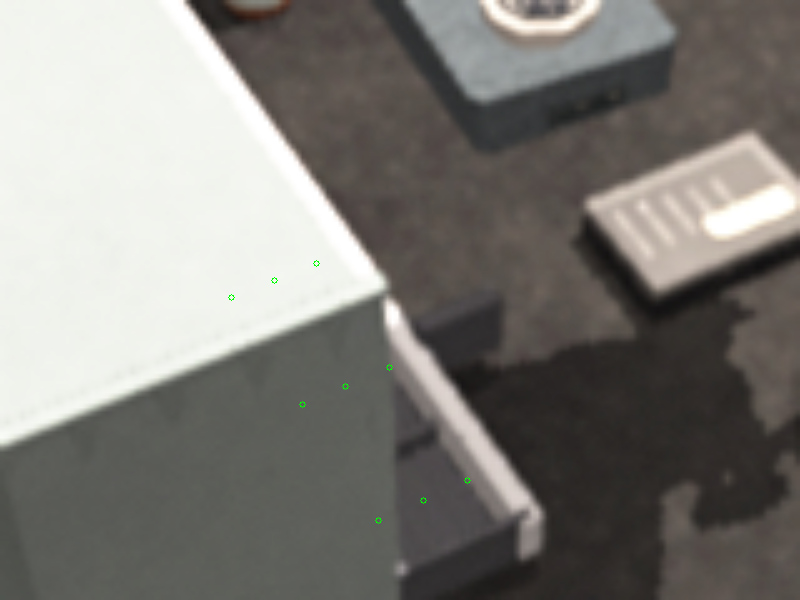

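The tray is out: its front panel runs from (390,300) to (540,520), with the fin at (460,330). The near lane's front floor looks bare, and I'll check that with depth.

Run:
```python
from h import *
C=cloud("top",np.load("pics/t2.npy"));q=(C[...,:2]-CAB)*1e3
o=q@N;l=q@EY;z=C[...,2]*1e3
w=np.zeros(o.shape,bool);w[200:275,300:345]=1
for a in range(66,146,6):
    r=[]
    for b in range(-100,60,8):
        m=w&(abs(o-a)<3)&(abs(l-b)<4)&(z<80)&(z>3);r.append("%3d"%np.median(z[m]) if m.sum()>0 else " . ")
    print(a,*r)
print("   ",*["%3d"%b for b in range(-100,60,8)])
for nm,X in dict(vtop1=at(94,-42,.051),vtop2=at(94,-66,.051),vmid=at(94,24,.051),vmid0=at(94,-24,.051)).items(): print(nm,proj("top",[X]),(proj("top",[X])[0]-[230,150])*5)
```

```text
66  .   .   .   .   .   .   .   .   .   .   .   .   .   .   .   .   .   .   .   . 
72  27  .   .   .   .   .   .   .   .   .   .   .   .   .   .   .   .   .   .   . 
78  28  .   .   15  .   .   .   .   .   .   .   .   .   .   .   .   .   .   .   . 
84  28  .   16  17  15  .   .   .   .   .   .   .   .   .   .   .   .   .   .   . 
90  29  .   15  16  15  16  .   .   .   .   .   .   .   .   .   .   .   .   .   . 
96  26  .   15  16  16  16  15  14  .   .   .   .   .   .   .   .   .   .   .   . 
102  29  .   14  16  15  15  16  15  17  .   .   .   .   .   .   .   .   .   .   . 
108  28  37  16  14  16  15  15  15  21  25  14  .   .   .   .   .   .   .   .   . 
114  27  37  15  15  15  15  15  15  22  25  15  15  16  .   .   .   .   .   .   . 
120  26  33  27  21  17  17  23  18  24  26  18  16  17  17  .   .   .   .   .   . 
126  30  36  36  36  36  35  36  35  36  35  36  36  34  35  36  .   .   .   .   . 
132  32  36  37  36  36  36  35  37  36  36  36  35  39  38  35  35  .   .   .   . 
138   4  .   .   .   .   .   .   .   .   .   .   .   37  46  .   .   .   .   .   . 
144  .   .   .   .   .   .   .   .   .   .   .   .   36  45  .   .   .   .   .   . 
    -100 -92 -84 -76 -68 -60 -52 -44 -36 -28 -20 -12  -4   4  12  20  28  36  44  52
vtop1 [[305.89250492 234.57877951]] [379.46252459 422.89389753]
vtop2 [[311.77355423 243.20290464]] [408.86777117 466.01452322]
vmid [[290.5878689  212.13939413]] [302.93934448 310.69697063]
vmid0 [[301.59576485 228.27843103]] [357.97882423 391.39215517]
```

Depth shows bare floor at z≈15 mm in the near lane (lat −66). The front of the middle lane is bare too, which rules out the 95 mm feeler there, so the feeler is in the far lane and the V-block in the middle one. That makes the near lane empty. If I'm wrong, contact while lowering would show it. Now I'll grasp the block near its outer end.

>>> servo_tool:
  deltas:
    - [[-2.6,0.8,1],0,6]
    - [[-2.5,0.8,1],0,6]
    - [[0,0.2,1.5],0,6]
    - [[0,0,1],0,6]
    - [[0,0,0],0,6]

```text
clock: 6.37
position: [0.4425, -0.2579, 0.146]
ee_rot: [0.993, -0.114, 0.001, -0.007]
ft_force: [0.1, 0.5, -0.8]
grip_width: 0.702
```

Run:
```python
from h import *
p,d=eyes.camera("top");C=cloud("top",d);Z=C[...,2]
m=(Z>.044)&(Z<.056);w=np.zeros_like(m);w[200:250,385:445]=1;m&=w
print(m.sum(),cv2.minAreaRect(C[m][:,:2].astype(np.float32)*1000))
go([.4434,-.2598,.024],-13.6)
```

```text
451 ((448.5287170410156, -236.01905822753906), (75.50890350341797, 27.517887115478516), 75.6645278930664)
t 6.42 tcp [ 0.4432 -0.2579  0.1469] yaw -13.02 tilt [0.21 0.75] F [ 1.1 -0.4  0.5] w 0.705
tool delta cm [ 0.05  0.35 12.28] turn 0.010
cab out 327.0 lat -118.6
```

>>> servo_tool:
  deltas:
    - [[0,0.1,3],0.015,6]
    - [[0,0.1,3],0,6]
    - [[0,0,3],0,6]
    - [[0,0,2.2],0,6]
    - [[0,0,0.6],0,6]
    - [[0,0,0],0,6]

```text
clock: 6.92
position: [0.4532, -0.2564, 0.0311]
ee_rot: [0.993, -0.116, 0.007, -0.006]
ft_force: [0.2, -0.1, 1.1]
grip_width: 0.704
```

Run:
```python
from h import *
go([.4428,-.2593,.024],-14)
```

```text
t 6.92 tcp [ 0.4532 -0.2564  0.0311] yaw -13.33 tilt [0.83 0.58] F [ 0.2 -0.1  1.1] w 0.704
tool delta cm [-0.96  0.53  0.7 ] turn 0.012
cab out 326.1 lat -108.5
```

>>> servo_tool:
  deltas:
    - [[-0.9,0.4,0.3],0.012,6]
    - [[0,0,0.3],0,6]
    - [[0,0,0],0,6]

```text
clock: 7.17
position: [0.4456, -0.2584, 0.0279]
ee_rot: [0.993, -0.122, 0.008, -0.005]
ft_force: [-0.8, 0.7, 0.0]
grip_width: 0.703
```

Run:
```python
from h import *
go([.4428,-.2593,.024],-14)
```

```text
t 7.17 tcp [ 0.4456 -0.2584  0.0279] yaw -13.97 tilt [1.03 0.5 ] F [-0.8  0.7  0. ] w 0.703
tool delta cm [-0.25  0.16  0.38] turn 0.000
cab out 327.7 lat -116.3
```

>>> servo_tool:
  deltas:
    - [[-0.3,0.15,0.4],0,6]
    - [[0,0,0],0,2]
    - [[0,0,0],0,2]
    - [[0,0,0],0,0]
    - [[0,0,0],0,0]
    - [[0,0,0],0,0]
  force: 90

```text
clock: 7.67
position: [0.4437, -0.2608, 0.0269]
ee_rot: [0.992, -0.122, 0.011, -0.004]
ft_force: [-0.3, -0.2, -3.3]
grip_width: 0.282
```

Run:
```python
from h import *
go([.4428,-.2593,.024],-14)
```

```text
t 7.67 tcp [ 0.4437 -0.2608  0.0269] yaw -14.02 tilt [1.29 0.32] F [-0.3 -0.2 -3.3] w 0.282
tool delta cm [-0.13 -0.12  0.29] turn -0.000
cab out 329.9 lat -118.3
```

>>> servo_tool:
  deltas:
    - [[0,0,-0.7],0,0]
    - [[0,0,-1],0,0]
    - [[0,0,-1.5],0,0]
    - [[0,0,-1.5],0,0]
    - [[0,0,-0.7],0,0]
    - [[0,0,0],0,0]

```text
clock: 8.17
position: [0.4401, -0.2597, 0.0834]
ee_rot: [0.993, -0.122, 0.008, -0.005]
ft_force: [0.0, 0.0, -5.4]
grip_width: 0.277
```

```bash
cat >> h.py <<'E'
def blk(win=None):
    p,d=eyes.camera("top");C=cloud("top",d);Z=C[...,2]
    o=telemetry.get_obs()['position'];h=cv2.cvtColor(p,cv2.COLOR_BGR2HSV)
    m=(np.hypot(C[...,0]-o[0],C[...,1]-o[1])<.08)&(Z>o[2]+.012)&(Z<o[2]+.035)&(h[...,1]<60)&(h[...,2]>100)
    q=(C[m][:,:2]-CAB)*1e3;r=cv2.minAreaRect(C[m][:,:2].astype(np.float32)*1000)
    c=(np.array(r[0])/1e3-CAB)*1e3
    print("blk n",m.sum(),r,"z med",np.median(Z[m]),"out %.1f lat %.1f"%(c@N,c@EY))
    A=np.c_[C[m][:,:2]*1,np.ones(m.sum())];print("plane",np.linalg.lstsq(A,C[m][:,2],rcond=None)[0].round(3))
    return p
E
python3 - <<'E'
from h import *
cv2.imwrite("pics/t3.png",blk()[120:360,240:560])
go(at(160,-66,.08),3.66)
E
```

```text
blk n 457 ((448.4874572753906, -228.91079711914062), (62.329376220703125, 37.9705696105957), 69.8965835571289) z med 0.10766906371562268 out 298.4 lat -111.5
plane [ 0.132 -0.076  0.031]
t 8.22 tcp [ 0.44   -0.2596  0.0828] yaw -13.98 tilt [0.97 0.5 ] F [-0.2 -1.  -3.8] w 0.283
tool delta cm [  0.22 -17.75   0.5 ] turn -0.308
cab out 328.5 lat -122.0
```

View pics/t3.png

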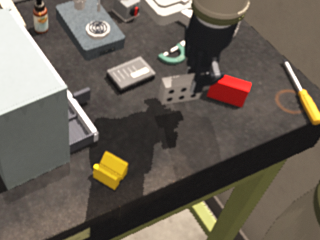

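>>> servo_tool:
  deltas:
    - [[0,0,0],-0.1,0]
    - [[0,-1,0],-0.1,0]
    - [[0,-1,0],-0.1,0]
    - [[0,-1,0],0,0]
    - [[0,0,0],0,0]

```text
clock: 8.63
position: [0.4392, -0.2282, 0.0801]
ee_rot: [0.999, 0.032, 0.007, -0.005]
ft_force: [0.0, 0.9, -5.4]
grip_width: 0.28
```

Run:
```python
from h import *
blk()
go(at(175,-66,.08),3.66)
```

```text
blk n 497 ((438.1449279785156, -201.07119750976562), (73.70893859863281, 37.69744110107422), 86.2929458618164) z med 0.10448117962765731 out 270.0 lat -120.0
plane [ 0.107 -0.034  0.05 ]
t 8.68 tcp [ 0.4391 -0.2293  0.0802] yaw 3.66 tilt [0.77 0.56] F [-0.1 -0.8 -4.2] w 0.281
tool delta cm [  5.49 -12.32   0.2 ] turn -0.000
cab out 298.2 lat -120.9
```

>>> servo_tool:
  deltas:
    - [[1,-1.6,0],0,0]
    - [[1,-1.8,0],0,0]
    - [[1,-1.8,0],0,0]
    - [[1,-1.8,0],0,0]
    - [[0.8,-1.8,0],0,0]
    - [[0.5,-1.5,0],0,0]
    - [[0,-0.5,0],0,0]
    - [[0,0,0],0,0]

```text
clock: 9.35
position: [0.4865, -0.1195, 0.0797]
ee_rot: [1.0, 0.017, 0.006, -0.004]
ft_force: [-1.0, 0.3, -4.7]
grip_width: 0.28
```

Run:
```python
from h import *
p=blk();cv2.imwrite("pics/t4.png",cv2.resize(p[130:290,230:430],None,fx=4,fy=3.75))
go(at(106.5,-66,.08),3.66)
```

```text
blk n 461 ((485.21240234375, -89.4991683959961), (65.85311889648438, 35.1276969909668), 86.30218505859375) z med 0.10381547324041426 out 161.6 lat -65.9
plane [ 0.149 -0.026  0.029]
t 9.40 tcp [ 0.4865 -0.1201  0.0797] yaw 1.88 tilt [0.65 0.45] F [ 0.5  0.1 -5.3] w 0.276
tool delta cm [-0.2  -8.57  0.03] turn -0.031
cab out 192.2 lat -66.6
```

View pics/t4.png

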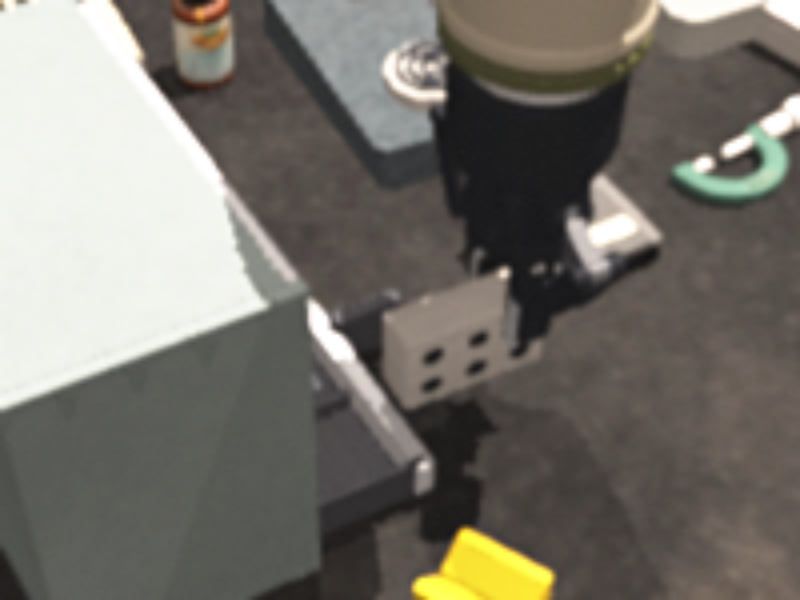

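The block is held upright and level, with its nose at about (390,350) just in front of the panel. Next I'll measure where the nose and bottom are relative to the TCP.

Run:
```python
from h import *
p,d=eyes.camera("top");C=cloud("top",d);q=(C[...,:2]-CAB)*1e3;o=q@N;l=q@EY;z=C[...,2]*1e3
m=(o>135)&(o<235)&(l>-95)&(l<-40)&(z>50)&(z<112)
s=m&(l<-72)&(z<100);
for a in range(136,235,6):
    k=s&(abs(o-a)<3)
    if k.sum(): print(a,k.sum(),"l %.1f"%np.median(l[k]),"z",z[k].min().round(),z[k].max().round())
t=m&(z>100)&(o<175);print("top z by out",[(a,np.median(z[t&(abs(o-a)<4)]).round(1),l[t&(abs(o-a)<4)].min().round(),l[t&(abs(o-a)<4)].max().round()) for a in range(144,176,8) if (t&(abs(o-a)<4)).any()])
print("o range",np.percentile(o[m],[0.5,1,2]),np.percentile(o[s],[1,99]))
```

```text
136 31 l -77.9 z 56.0 98.0
142 39 l -78.4 z 55.0 100.0
148 39 l -78.3 z 56.0 100.0
154 40 l -78.4 z 52.0 99.0
160 42 l -78.4 z 55.0 100.0
166 41 l -79.1 z 54.0 99.0
172 39 l -79.0 z 55.0 100.0
178 47 l -79.2 z 53.0 99.0
184 45 l -83.5 z 55.0 99.0
190 21 l -80.2 z 55.0 99.0
196 26 l -80.2 z 53.0 99.0
202 12 l -80.2 z 56.0 72.0
top z by out [(144, np.float64(104.3), np.float64(-79.0), np.float64(-54.0)), (152, np.float64(104.2), np.float64(-81.0), np.float64(-54.0)), (160, np.float64(104.2), np.float64(-79.0), np.float64(-55.0)), (168, np.float64(104.2), np.float64(-80.0), np.float64(-54.0))]
o range [135.37500124 135.50575818 135.91982853] [135.49132929 203.18882041]
```

>>> servo_tool:
  deltas:
    - [[0,-1,0],-0.03,0]
    - [[0,-1.5,0],0,0]
    - [[0,-1.5,0],0,0]
    - [[0,-1.5,0],0,0]
    - [[0,-1.2,0],0,0]
    - [[0,-0.7,0],0,0]
    - [[0,0,0],0,0]
    - [[0,0,0],0,0]

```text
clock: 10.12
position: [0.4795, -0.0507, 0.0797]
ee_rot: [1.0, 0.029, 0.005, -0.002]
ft_force: [-0.2, -0.8, -5.1]
grip_width: 0.275
```

```bash
cat > m.py <<'E'
from h import *
def meas(zl,zh,zt,side=-72):
    p,d=eyes.camera("top");C=cloud("top",d);q=(C[...,:2]-CAB)*1e3;o=q@N;l=q@EY;z=C[...,2]*1e3
    s=(o>66)&(o<140)&(l>-95)&(l<side)&(z>zl)&(z<zh)
    print("side tail",np.percentile(o[s],[95,98,99]).round(1),"min",o[s].min().round(1))
    for a in range(72,130,8):
        k=s&(abs(o-a)<4)
        if k.sum(): print(a,"l %.1f"%np.median(l[k]),"zmin %.0f"%z[k].min())
    t=(o>66)&(o<135)&(abs(l+66)<20)&(abs(z-zt)<5)
    if t.any(): print("top",t.sum(),np.median(z[t]),"l",np.percentile(l[t],[2,98]).round(1),"o",np.percentile(o[t],[2,98]).round(1))
    return p
E
python3 - <<'E'
from m import *
meas(48,100,104)
go(at(108.5,-66,.08),3.66)
E
```

```text
side tail [128.2 131.8 133.3] min 79.6
80 l -82.2 zmin 54
88 l -81.7 zmin 53
96 l -81.8 zmin 55
104 l -82.1 zmin 53
112 l -83.0 zmin 54
120 l -82.5 zmin 55
128 l -82.7 zmin 56
top 240 104.37284830921608 l [-83.6 -55.6] o [ 81.3 120.7]
t 10.17 tcp [ 0.4796 -0.0508  0.0797] yaw 3.26 tilt [0.58 0.26] F [ 0.8  0.2 -5.6] w 0.278
tool delta cm [ 0.3  -1.42 -0.02] turn -0.007
cab out 122.7 lat -69.1
```

>>> servo_tool:
  deltas:
    - [[0.2,-0.7,0],-0.007,0]
    - [[0.1,-0.6,0],0,0]
    - [[0,0,0],0,0]
    - [[0,0,0],0,0]

```text
clock: 10.5
position: [0.4822, -0.0389, 0.0797]
ee_rot: [1.0, 0.031, 0.005, -0.002]
ft_force: [0.3, -0.2, -5.1]
grip_width: 0.278
```

Run:
```python
from m import *
meas(48,100,104)
go(at(108.5,-66,.0425),3.66)
```

```text
side tail [117.8 120.9 122.3] min 81.1
80 l -78.8 zmin 55
88 l -78.7 zmin 53
96 l -78.7 zmin 53
104 l -79.6 zmin 55
112 l -79.4 zmin 53
120 l -78.6 zmin 54
top 165 104.24334560724996 l [-85.  -53.5] o [ 81.3 109.7]
t 10.55 tcp [ 0.4821 -0.0387  0.0797] yaw 3.53 tilt [0.58 0.23] F [-0.4  0.7 -4.7] w 0.278
tool delta cm [-0.06 -0.21  3.72] turn -0.002
cab out 110.8 lat -65.8
```

>>> servo_tool:
  deltas:
    - [[0,-0.3,0],0,0]
    - [[0,0,0.5],0,0]
    - [[0,0,0.6],0,0]
    - [[0,0,0.6],0,0]
    - [[0,0,0],0,0]

```text
clock: 10.97
position: [0.4821, -0.036, 0.0609]
ee_rot: [1.0, 0.03, 0.005, -0.002]
ft_force: [-1.3, 0.2, -5.3]
grip_width: 0.278
```

Run:
```python
from m import *
meas(40,80,87)
go(at(108,-66,.0417),3.66)
```

```text
side tail [115.2 118.7 120.2] min 80.8
80 l -78.8 zmin 43
88 l -78.8 zmin 41
96 l -78.5 zmin 41
104 l -83.7 zmin 40
112 l -87.8 zmin 41
120 l -78.4 zmin 42
top 128 85.89203290342738 l [-85.2 -51.1] o [ 83.6 106.4]
t 11.02 tcp [ 0.4822 -0.036   0.0614] yaw 3.49 tilt [0.6  0.21] F [-0.2  1.  -4.4] w 0.277
tool delta cm [-0.07 -0.    1.97] turn -0.003
cab out 108.1 lat -65.5
```

>>> servo_tool:
  deltas:
    - [[0,0,0.5],0,0]
    - [[0,0,0.5],0,0]
    - [[0,0,0.4],0,0]
    - [[0,0,0.2],0,0]
    - [[0,0,0],0,0]

```text
clock: 11.43
position: [0.4824, -0.0361, 0.0434]
ee_rot: [1.0, 0.03, 0.005, -0.002]
ft_force: [-0.5, 0.1, -5.8]
grip_width: 0.28
```

Run:
```python
from m import *
go(at(108,-66,.0417),3.66)
```

```text
t 11.43 tcp [ 0.4824 -0.0361  0.0434] yaw 3.46 tilt [0.58 0.22] F [-0.5  0.1 -5.8] w 0.280
tool delta cm [-0.07 -0.02  0.17] turn -0.003
cab out 108.2 lat -65.3
```

No contact yet, and the lane is clear. I'll lower the last bit.

>>> servo_tool:
  deltas:
    - [[0,0,0.1],0,0]
    - [[0,0,0.1],0,0]
    - [[0,0,0.1],0,0]
    - [[0,0,0],0,0]

```text
clock: 11.77
position: [0.4828, -0.0362, 0.0422]
ee_rot: [1.0, 0.03, 0.005, -0.001]
ft_force: [-0.3, 0.3, -2.4]
grip_width: 0.277
```

Run:
```python
from m import *
meas(40,60,66)
go(at(108,-66,.0417),3.66)
```

```text
side tail [111.  112.4 113. ] min 81.2
80 l -78.4 zmin 42
88 l -78.0 zmin 40
96 l -78.3 zmin 40
104 l -89.2 zmin 45
112 l -90.2 zmin 53
top 124 67.05827940148595 l [-85.2 -49.2] o [ 83.3 105.6]
t 11.82 tcp [ 0.483  -0.0362  0.0422] yaw 3.45 tilt [0.61 0.18] F [-1.  -0.5 -2.4] w 0.280
tool delta cm [-0.13 -0.03  0.05] turn -0.004
cab out 108.3 lat -64.7
```

>>> servo_tool:
  deltas:
    - [[0,0,0.1],0,0]
    - [[0,0,0.1],0,0]
    - [[0,0,0],0,2.8]
    - [[0,0,0],0,3.2]
    - [[0,0,0],0,3.8]
    - [[0,0,0],0,3.8]
    - [[0,0,0],0,3.8]

```text
clock: 12.4
position: [0.4858, -0.0365, 0.0431]
ee_rot: [1.0, 0.03, 0.008, -0.001]
ft_force: [-0.3, -0.9, -0.1]
grip_width: 0.45
```

Run:
```python
from m import *
meas(40,60,66)
go(at(108,-66,.1),3.66)
```

```text
side tail [109.7 112.  114.2] min 81.3
80 l -78.0 zmin 42
88 l -77.5 zmin 41
96 l -77.5 zmin 41
104 l -92.7 zmin 46
112 l -93.8 zmin 53
120 l -88.4 zmin 52
top 124 66.43103368835054 l [-84.2 -53.5] o [ 83.7 118.3]
t 12.45 tcp [ 0.4858 -0.0365  0.0431] yaw 3.42 tilt [0.93 0.12] F [ 0.1 -0.8  0.4] w 0.443
tool delta cm [-0.31 -0.08 -5.7 ] turn -0.004
cab out 108.7 lat -62.0
```

>>> servo_tool:
  deltas:
    - [[-0.25,0,0],0,4.2]
    - [[0,0,-0.5],0,4.2]
    - [[0,0,-1],0,4.2]
    - [[0,0,-1.5],0,4.2]
    - [[0,0,-2],0,4.2]
    - [[0,0.5,-2.5],0,4.2]
    - [[0,2.5,-2.5],0,4.2]
    - [[0,3,-1],0,4.2]
    - [[0,3,0],0,4.2]
    - [[0,1,0],0,2]
    - [[0,0,0],0,0]

```text
clock: 13.37
position: [0.4877, -0.1385, 0.1661]
ee_rot: [0.999, 0.033, 0.01, -0.0]
ft_force: [-0.2, 0.4, 1.1]
grip_width: 0.221
```

Run:
```python
from m import *
p=meas(25,60,66);cv2.imwrite("pics/t5.png",cv2.resize(p[170:290,270:370],None,fx=6,fy=5))
go(at(195,0,.05),3.66)
```

```text
side tail [128.9 130.5 130.9] min 81.2
80 l -77.4 zmin 27
88 l -77.3 zmin 25
96 l -77.4 zmin 25
104 l -77.4 zmin 25
112 l -77.4 zmin 25
120 l -77.7 zmin 26
128 l -84.1 zmin 34
top 217 66.2546180478149 l [-78.1 -53.1] o [ 84.5 120.7]
t 13.42 tcp [ 0.4876 -0.1376  0.1659] yaw 3.81 tilt [1.18 0.08] F [ 0.1 -1.   0.6] w 0.132
tool delta cm [ 6.42 -1.46 11.73] turn 0.003
cab out 209.8 lat -66.6
```

View pics/t5.png

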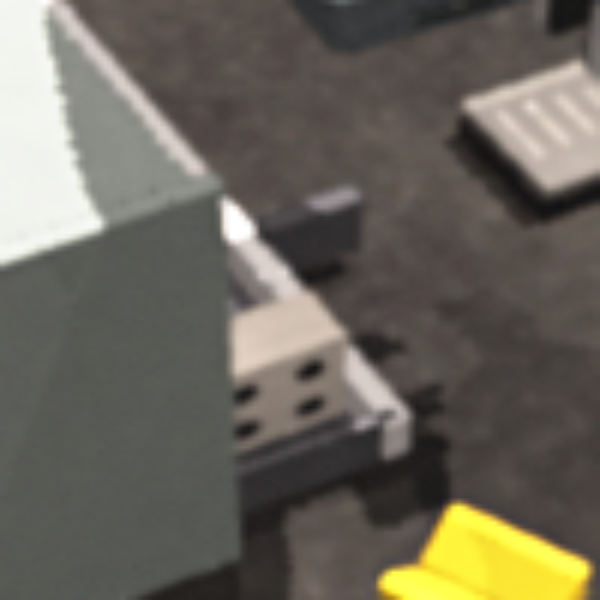

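The block stands upright in the near lane, with its top at z=66 mm, lat about −65 and its tail at out ≈121, inside the panel. Now I'll push the fin shut with closed fingers.

>>> servo_tool:
  deltas:
    - [[2.2,0,1],0,0]
    - [[2.2,0,3],0,0]
    - [[2,0,3],0,0]
    - [[0,0,3],0,0]
    - [[0,0,2],0,0]
    - [[0,0,1],0,0]
    - [[0,0,0],0,0]

```text
clock: 14.0
position: [0.5584, -0.1215, 0.0349]
ee_rot: [0.999, 0.037, 0.012, -0.002]
ft_force: [-0.7, -0.1, -0.7]
grip_width: -0.001
```

Run:
```python
from m import *
go(at(190,0,.024),3.66)
```

```text
t 14.00 tcp [ 0.5584 -0.1215  0.0349] yaw 4.25 tilt [1.39 0.33] F [-0.7 -0.1 -0.7] w -0.001
tool delta cm [-0.52 -0.82  1.08] turn 0.010
cab out 198.2 lat 5.1
```

>>> servo_tool:
  deltas:
    - [[-0.5,0,0.6],0.01,0]
    - [[0,0,0.4],0,0]
    - [[0,-0.4,0],0,0]
    - [[0,-0.6,0],0,0]
    - [[0,-0.6,0],0,0]
    - [[0,-0.6,0],0,0]
    - [[0,-0.6,0],0,0]

```text
clock: 14.58
position: [0.5528, -0.0922, 0.0295]
ee_rot: [0.999, 0.031, 0.015, -0.001]
ft_force: [-1.0, -1.6, -2.5]
grip_width: -0.001
```

Run:
```python
from m import *
go(at(114,0,.024),3.66)
```

```text
t 14.58 tcp [ 0.5528 -0.0922  0.0295] yaw 3.55 tilt [1.7  0.18] F [-1.  -1.6 -2.5] w -0.001
tool delta cm [-0.16 -5.46  0.55] turn -0.002
cab out 168.6 lat 1.3
```

>>> servo_tool:
  deltas:
    - [[0,-0.6,0],0,0]
    - [[0,-0.6,0],0,0]
    - [[0,-0.6,0],0,0]
    - [[0,-0.6,0],0,0]
    - [[0,-0.6,0],0,0]
    - [[0,-0.6,0],0,0]
    - [[0,-0.5,0],0,0]
    - [[0,-0.4,0],0,0]

```text
clock: 15.25
position: [0.5498, -0.0416, 0.0302]
ee_rot: [0.999, 0.031, 0.015, -0.001]
ft_force: [-0.5, -1.5, -0.4]
grip_width: 0.001
```

Run:
```python
from m import *
go(at(114,0,.024),3.66)
```

```text
t 15.25 tcp [ 0.5498 -0.0416  0.0302] yaw 3.61 tilt [1.74 0.15] F [-0.5 -1.5 -0.4] w 0.001
tool delta cm [-0.18 -0.4   0.62] turn -0.001
cab out 118.0 lat 1.6
```

>>> servo_tool:
  deltas:
    - [[0,-0.3,0],0,0]
    - [[0,-0.3,0],0,0]
    - [[0,-0.2,0],0,0]
    - [[0,-0.2,0],0,0]
    - [[0,0,0],0,0]

```text
clock: 15.67
position: [0.5496, -0.038, 0.0304]
ee_rot: [0.999, 0.029, 0.016, 0.004]
ft_force: [-0.5, 0.0, 0.0]
grip_width: -0.001
```

Run:
```python
from m import *
go(at(114,0,.024),3.66)
```

```text
t 15.67 tcp [ 0.5496 -0.038   0.0304] yaw 3.32 tilt [ 1.8  -0.36] F [-0.5  0.   0. ] w -0.001
tool delta cm [-0.18 -0.04  0.64] turn -0.006
cab out 114.3 lat 1.6
```

>>> servo_tool:
  deltas:
    - [[0,-0.5,0],0,0]
    - [[0,-0.5,0],0,0]
    - [[0,-0.5,0],0,0]

```text
clock: 15.92
position: [0.5495, -0.0376, 0.0306]
ee_rot: [1.0, 0.023, 0.016, 0.012]
ft_force: [1.5, -18.8, -1.2]
grip_width: -0.003
```

Run:
```python
from m import *
go(at(114,0,.024),3.66)
```

```text
t 15.92 tcp [ 0.5495 -0.0376  0.0306] yaw 2.68 tilt [ 1.85 -1.28] F [  1.5 -18.8  -1.2] w -0.003
tool delta cm [-0.17 -0.01  0.66] turn -0.017
cab out 114.0 lat 1.5
```

The tray is at its hard stop: 18.8 N of push and no movement. I'll back off and check.

>>> servo_tool:
  deltas:
    - [[0,1,0],0,0]
    - [[0,2,0],0,0]
    - [[0,3,0],0,0]
    - [[0,3,-1],0,0]
    - [[0,3,-3],0,0]
    - [[0,3,-3],0,0]
    - [[0,3,-3],0,0]
    - [[0,3,-2],0,0]
    - [[0,0,0],0,0]

```text
clock: 16.67
position: [0.5558, -0.2486, 0.1588]
ee_rot: [0.999, 0.027, 0.016, 0.008]
ft_force: [0.1, -1.6, -0.5]
grip_width: 0.001
```

Run:
```python
from m import *
p,d=eyes.camera("top");C=cloud("top",d);q=(C[...,:2]-CAB)*1e3;o=q@N;l=q@EY;z=C[...,2]*1e3
m=(o>62)&(o<120)&(abs(l)<105)&(z>8)&(z<120)
print(m.sum(),[(np.percentile(o[m],[50,98]),np.median(l[m]),z[m].max())] if m.any() else "")
cv2.imwrite("pics/t6.png",cv2.resize(p[140:290,230:430],None,fx=4,fy=4));go([0,0,0])
```

```text
0 
t 16.72 tcp [ 0.5559 -0.2453  0.1572] yaw 3.26 tilt [ 1.81 -0.75] F [-0.1 -0.1  0.3] w -0.001
tool delta cm [-54.56 -27.86  13.63] 
cab out 321.6 lat -5.3
```

View pics/t6.png

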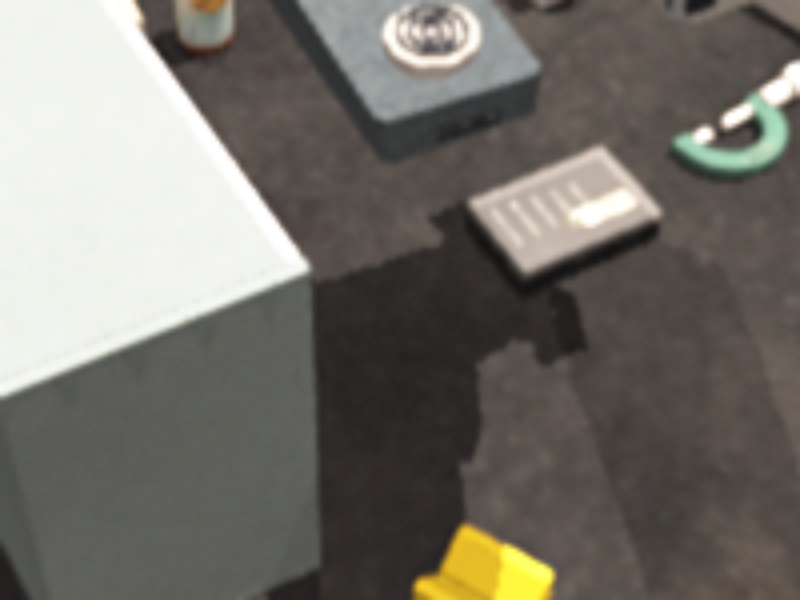

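The tray and fin are no longer visible in front of the cabinet's near edge, the flat box is where it was, and the arm touches nothing. Handing in.

```bash
python3 -c "
from workcell import order
print(order.hand_in())"
```

```text
the job is handed in; nothing more can be done
None
```

I pulled the tray out, stood the setup block in the empty lane, let it go, pushed the tray shut and handed the job in at about 17 s of the 51 s. The hand-in reports no verdict, so what follows rests on my own measurements.

- **Lean-back not possible:** moves only allow a turn about the tool's own axis, so I could not lean the tool back. I kept it vertical and gripped the outer ends of the fin and the block instead.
- **Fin grip:** the first grip held only the fin's edge, so I released it and gripped deeper.
- **Tray out:** it moved about 67 mm and then met its stop.
- **Which lane was empty:** I chose the lane nearest the robot. Its visible floor was bare in the depth image, and the block went down to the floor with nothing in the way.
- **Block released:** its top was at 66 mm, as it should be on the tray floor. It stood about 1 mm off the lane's centre line, about 13 mm forward of the tray's middle, upright and lengthwise, with the fingers clear.
- **Tray shut:** the fin stopped hard with about 19 N of push. The last picture shows no tray beyond the cabinet's visible front edge, the flat black box unmoved, and the arm clear of everything.

**Not checked:**
- The side camera was blocked the whole time.
- I never saw the V-block or the feeler gauge directly. Their lanes were inferred, and the tray was moved slowly.
- I could not see the block once the tray was shut.

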